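# Close the dust canister

### The arm

A 6-joint arm with a two-finger parallel gripper is mounted at the origin on the work surface. World frame = base frame: x ahead of the robot, y to its left, z up, the work surface at z = 0. Lengths are in m, angles in rad, forces in N, time in s.
With the tool pointing down it reaches from about 0.325 to 1 m from the base axis. Payload 5.1 kg.
Tool frame: the origin (TCP) lies midway between the tips of the shut fingers; the grasp point (between the pads) lies 19 mm behind it (tcp_to_grasp is the distance from the TCP to the grasp point, in m); z points along the fingers, y is the direction in which the jaws open and shut (so a half turn about z gives the same grasp; the last joint's range is limited). The gripper opens to 85 mm and grips with 20 to 120 N. Pads are 22 mm wide; open, the fingers measure 114 mm over their backs; the gripper's body (76 mm by 85 mm) begins 54 mm behind the grasp point. The pads swing forward as they close: fully open they stand 13 mm farther back than shut.
Start: joints at [-1.284, 0.124, 1.65, -0, 1.367, -0.083], TCP at [0.235, -0.606, 0.231] pointing down, gripper open.
Joint ranges: [-2.61, 2.61], [-1.02, 2.33], [0.03, 2.71], [-1.35, 4.49], [0.32, 2.68], [-2.91, 2.91]. Speed limits (rad/s): [2.57, 2.57, 3.14, 3.14, 3.14, 3.14].

### API

Orientations are given as a unit quaternion [w, x, y, z].
In Python, from bench import get_obs, grab_frame, get_calibration, sign_off, tcp_to_grasp gives the robot as it stands.
- The arm moves only by the tool carry_out, never from a script. Its argument "rows" is one flat list of numbers, 5 for each row, row after row: the gripper command: -1 is shut, 1 is fully open, values between are in proportion, then the shift along the tool's x, y, z in cm, then the turn about the tool's z in degrees. In form: [grip, dx, dy, dz, yaw, grip, dx, dy, dz, yaw, ...]. A call has exactly 10 rows; each row is the pose to reach, as a shift and turn from the pose measured when the call began, along the tool's axes at that moment; what a row does not reach only later rows make up. A row lasts 1/12 s, in which the tool goes at most 41.7 mm and 7.16 degrees, less where a joint would pass 70% of its speed; a pose out of reach is approached as far as the arm can. A call with a gripper value outside its range is refused whole. The fingers move at their own pace and stop on an object; the grip force is fixed at half the most. Time passes only in rows, so rows that repeat a pose let the fingers close, or fill a call up. It gives the time, the measured TCP pose, the force and the opening at its end, in the units of the state.
- get_obs(): the state, without advancing time (a new reading comes with each control period).
- grab_frame(name): name is "side" or "top" or "wrist"; returns the picture (420x560x3 uint8, red, green, blue); there is no depth.
- get_calibration(name): a dict with "camera_matrix" (3x3 intrinsics, pixels), "R" (3x3) and "t" (3): a world point X has camera coordinates R X + t. Camera axes: x right, y down, z forward; pixel columns grow to the right and rows downward; lengths in m; the calibration is good to about 2 mm. A picture is of the moment at which its call begins: read the wrist's pose just before it. get_calibration takes no time and is no camera call; for the wrist camera it gives the pose at the moment of the call.
- sign_off(): hands the job in, once; it reports no verdict.
The state is a dict: "clock": time; "joint_pos": joint angles; "qvel": joint speeds; "joint_efforts": joint torques, N m; "tool_pos": TCP position; "orientation": TCP orientation; "force": force on the tool from outside, world axes, zero at the start; "moment": the same for the moment, N m; "opening": finger opening in m.
Only numpy, scipy, OpenCV 4.12 (cv2) and the standard library are available. Lean on these libraries where they do the work, as an engineer would, in place of code of your own. Each camera call takes 0.05 s, during which the arm holds its last target.

### The job

Pick up the orange screw cap and set it upright on the threaded neck of the green dust canister. Pressing lightly, turn it backward (counter-clockwise seen from above) until you feel the lugs drop into the thread starts, then screw it forward (clockwise) until it is fully home, and let go. Be gentle: stop turning when it comes up against a stop, and never load the neck with more than about 50 N in all; and leave the other things on the bench where they are.

Things in the scene. Friction and masses are not known exactly. Their poses are not given: they have to be found in the camera images.
- cap: orange round screw cap, 73 diameter, hollow below, standing on its open rim on the bench; 0.1 to 0.21 kg. Origin: centre of the open rim's underside, z up; flat top at 33. Inside are three equal lugs 120 degrees apart (level steel pins, 6 diameter, axes 6 above the origin); their angle to the cap's x is not given. On the neck it has about 1.5 of sideways play.
- cap_grip (a point): point on the cap's axis 50 above its origin, axes as the cap's: middle of the rigid bar grip that stands on the cap's flat top, 56 long along the cap's x, 16 wide along y (flat sides), from 33 to 63 above the cap's origin
- canister: squat green canister, 144 diameter, 50 tall, bolted to the bench; origin: centre of its underside, z up. A grey round neck, 60 outside diameter, rises from the centre of its top. The neck is rigid but set at an unknown angle about the vertical, so this yaw does not tell where the thread starts are.
- port (a point): centre of the neck at its level rim, 80 above the bench. A tapered core (48 diameter, 42 at its top) rises 6 above the rim. The rim has 3 equal gaps (thread starts) 120 degrees apart, 30 degrees wide (a lug takes up 12); a stop tooth, 8 degrees wide, 4 high, stands on each gap's counter-clockwise side. Cap origin with lugs on the rim: 3 below this point; on the teeth: 1 above.
- start_level (a point): point on the neck's axis where the cap's origin is when the lugs have gone down through the gaps onto the thread floor (11.2 below its place on the rim, 14.2 below the rim). On the rim, clockwise turning blocks on the teeth; counter-clockwise the lugs reach the gaps within 120 degrees and go down if pressed; turned on counter-clockwise the teeth's walls block them.
- home_level (a point): point on the neck's axis where the cap's origin is when screwed home (21.2 below the rim, 7 below start_level). From the starts, clockwise turning first runs level for up to 15 degrees, then the thread falls 7 in 83 degrees (4.8 per rad, about 1 of up-down play), then comes a hard stop, 80 to 105 degrees after the drop. Let go, it stays. Each Nm against a stop puts about 36 N on the neck.
- offcut: bystander: wooden offcut, 110 x 60 x 30, lying flat; origin under its centre
- glue: bystander: yellow glue bottle, 56 diameter, 150 tall, standing; origin under its centre
- wrench: bystander: steel wrench 170 long, lying flat along its x
- brush: bystander: bench brush lying along its x
- spacer: bystander: aluminium ring, 52 diameter, 14 tall, lying flat
- screw_tub: bystander: blue plastic bowl, 72 diameter, 50 tall
- sanding_block: bystander: cork sanding block, 100 x 55 x 35, lying flat

How it is judged:
On the way, in this order (a step that is already met when the one before it is completed fails the run):
1. the cap is set on the neck's rim (z of cap in the frame of port below 0.004 m and horizontal distance between cap and port below 0.004 m).
2. the lugs have dropped into the thread starts (z of cap in the frame of port below -0.011 m and horizontal distance between cap and port below 0.004 m), for 0.1 s.
At the end, for the whole second after the job is handed in: The cap sits on the neck screwed home: its origin 21.2 mm below the rim, within 2 mm above and 2.8 mm below that, within 4 mm of the neck's axis, upright within 4 degrees, at rest (z of cap in the frame of port between -0.024 and -0.0192 m and horizontal distance between cap and port below 0.004 m and angle between cap's own z axis and vertical below 0.07 rad and linear speed of cap below 0.01 m/s); the robot touches nothing.
It fails at once if the cap bears on the canister and its neck with more than 50 N in all (contact force between cap and canister above 50 N).
It fails at once if a bystander is moved more than 30 mm (distance of any of offcut, glue, wrench, brush, spacer, screw_tub, sanding_block from where it was at the start of the episode above 0.03 m).
It also fails if it takes over 72 s, if anything falls off the work surface, if the arm or the gripper's body presses on something with over 40 N, if the wrist force passes 120 N, or if a joint passes its speed limit or range.

## Working session

There is one attempt and no reset: what is moved stays moved. The work goes in short steps, Python scripts to look and compute and a tool call to move; the robot and the scene stay as the last step left them, time stands still between calls to the robot, and variables do not carry over. Pictures are saved under pics/ and viewed, and the job is handed in when it is done.

Besides the shell and the picture viewer there is one more tool, called as a command line: name --argument value ..., lists and objects as JSON in quotes. carry_out: Moves the arm, as the interface text tells. Its arguments: {"type":"object","properties":{"rows":{"type":"array"}},"required":["rows"]}

```bash
mkdir -p pics; ls; python3 - <<'E'
from bench import *
import cv2
o=get_obs()
for k,v in o.items(): print(k,v)
print(tcp_to_grasp)
for n in ["side","top","wrist"]:
    im=grab_frame(n); cv2.imwrite(f"pics/{n}0.png",im[:,:,::-1]); c=get_calibration(n); print(n,c)
E
```

```text
pics
clock 0.0
joint_pos [-1.28357173e+00  1.24507848e-01  1.65167927e+00 -1.47394573e-05
  1.36752241e+00 -8.26111309e-02]
qvel [ 2.00139996e-03  1.15529661e-03 -3.85539729e-04 -2.84358203e-03
 -5.57162359e-04  8.38401880e-05]
joint_efforts [-4.21522827e-05 -4.23613608e+01 -3.65447330e+01 -1.13839178e-06
  7.22794255e-03  5.16927429e-06]
tool_pos [ 0.23473674 -0.60546956  0.23004815]
orientation [-1.05216243e-03  9.82950530e-01  1.83867165e-01 -1.15274781e-04]
force [ 1.27497066 -0.3183765  -0.49724218]
moment [-0.00012278 -0.02061244 -0.00570643]
opening 0.0853484252056224
0.0187
side {'camera_matrix': array([[388.19786154,   0.        , 276.96772468],
       [  0.        , 388.19786154, 206.93965993],
       [  0.        ,   0.        ,   1.        ]]), 'R': array([[-0.8187752 , -0.57398184, -0.01232978],
       [-0.26631187,  0.39873994, -0.87754456],
       [ 0.50861101, -0.71522815, -0.47933655]]), 't': array([0.47092605, 0.23058997, 0.811356  ])}
top {'camera_matrix': array([[466.59432529,   0.        , 277.67343455],
       [  0.        , 466.59432529, 204.15778426],
       [  0.        ,   0.        ,   1.        ]]), 'R': array([[-0.00932052, -0.99994512, -0.00478323],
       [-0.98586862,  0.00998922, -0.16722227],
       [ 0.16726088,  0.00315703, -0.98590762]]), 't': array([-0.00407828,  0.59314066,  1.31655113])}
wrist {'camera_matrix': array([[311.96915974,   0.        , 273.85408962],
       [  0.        , 311.96915974, 204.95691673],
       [  0.        ,   0.        ,   1.        ]]), 'R': array([[ 3.61559732e-01, -9.32348625e-01, -7.76236200e-04],
       [-8.83871303e-01, -3.43025219e-01,  3.17970468e-01],
       [-2.96725597e-01, -1.14279224e-01, -9.48100300e-01]]), 't': array([-0.64951455, -0.04194803,  0.37993411])}
```

View pics/top0.png

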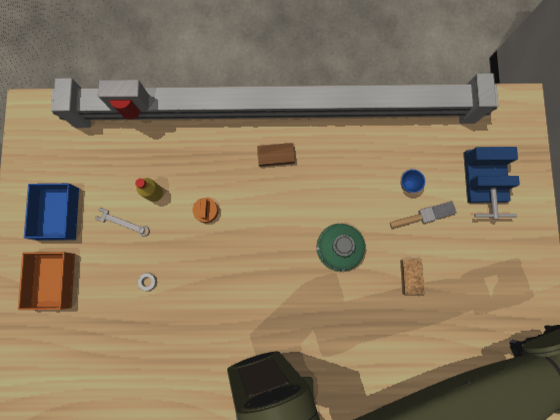

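View pics/side0.png

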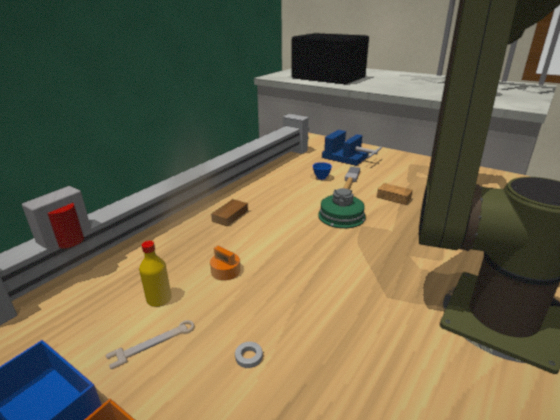

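View pics/wrist0.png

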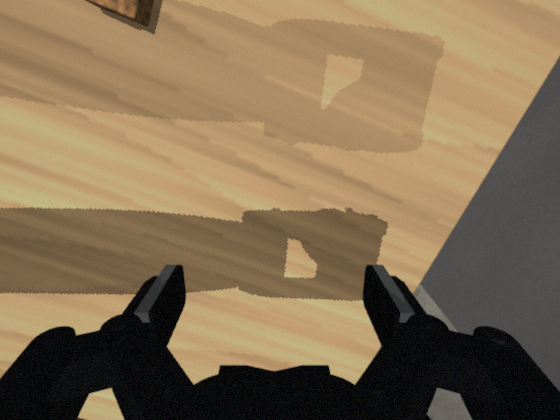

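```bash
cat > h.py <<'E'
from bench import *
import numpy as np, cv2
def ray(n,u,v,z,c=None):
    c=c or get_calibration(n); K,R,t=c["camera_matrix"],c["R"],c["t"]
    d=R.T@np.linalg.solve(K,[u,v,1]); o=-R.T@t
    return o+d*(z-o[2])/d[2]
def proj(n,X,c=None):
    c=c or get_calibration(n); p=c["camera_matrix"]@(c["R"]@np.array(X)+c["t"]); return p[:2]/p[2]
def crop(n,im,x0,y0,w,h,s,name):
    cv2.imwrite(f"pics/{name}.png",cv2.resize(im[y0:y0+h,x0:x0+w,::-1],None,fx=s,fy=s,interpolation=cv2.INTER_CUBIC))
E
python3 - <<'E'
from h import *
im=cv2.imread("pics/top0.png")[:,:,::-1]
crop("top",im,180,180,60,60,10,"tcap"); crop("top",im,310,215,70,60,10,"tcan")
print(ray("top",344,245,0.08), ray("top",205,210,0.05), proj("top",[0,0,0]),proj("top",get_obs()["tool_pos"]))
im=cv2.imread("pics/side0.png")[:,:,::-1]
crop("s",im,200,235,60,50,10,"scap"); crop("s",im,310,180,70,50,10,"scan")
E
```

```text
[ 0.46928432 -0.19585205  0.08      ] [0.57788656 0.20284076 0.05      ] [276.22806471 414.37071065] [525.37751656 335.47955566]
```

View pics/tcap.png

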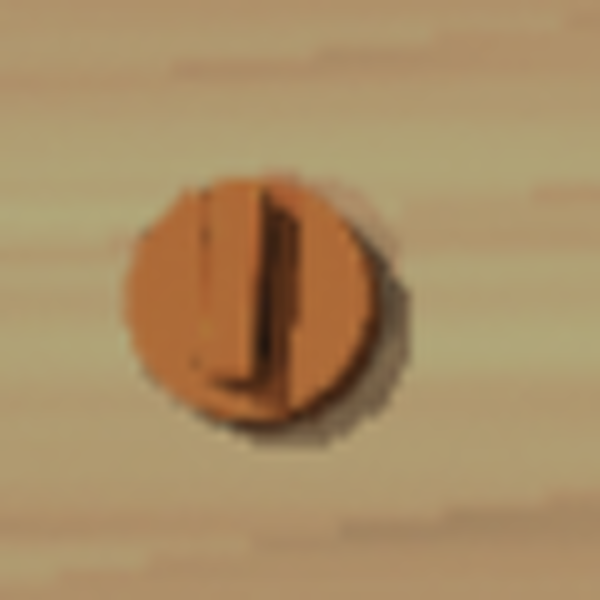

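View pics/tcan.png

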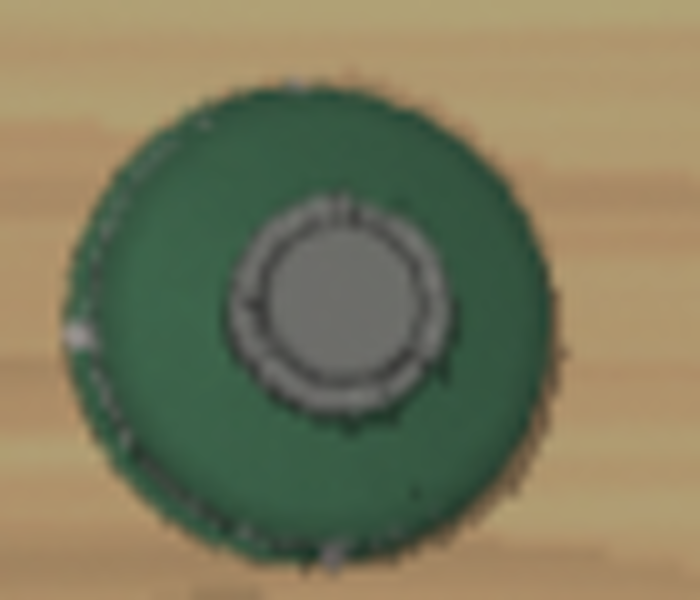

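View pics/scap.png

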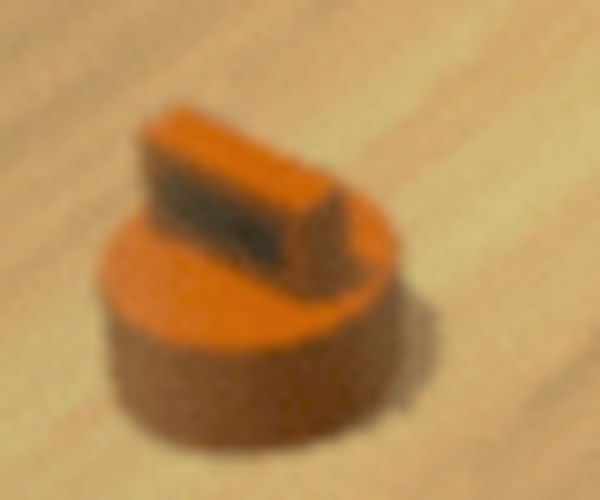

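View pics/scan.png

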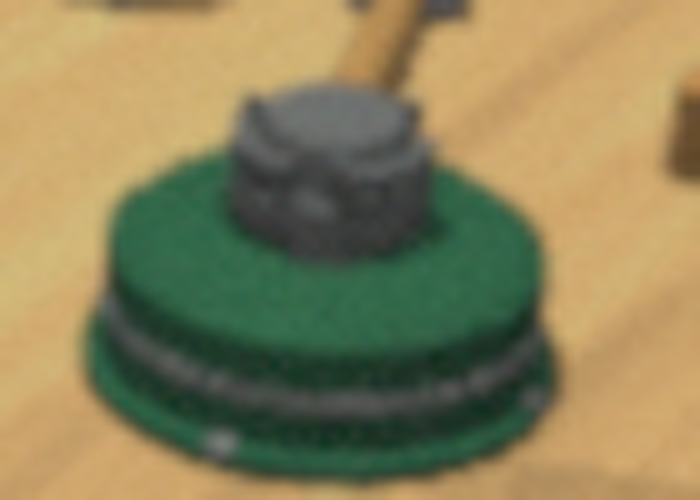

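```bash
cat >> h.py <<'E'
from scipy.spatial.transform import Rotation as Ro
def rot(o): q=o["orientation"]; return Ro.from_quat([q[1],q[2],q[3],q[0]]).as_matrix()
def delta(X,theta=None,o=None):
    o=o or get_obs(); R=rot(o); d=R.T@(np.array(X)-o["tool_pos"])*100
    th=np.degrees(np.arctan2(R[1,0],R[0,0]))
    y=None if theta is None else -((theta-th+180)%360-180)
    print("tcp",np.round(o["tool_pos"],4),"theta",round(th,2),"tilt",np.round(R[:,2],4),"shift cm",np.round(d,2),"yaw",y)
def st():
    o=get_obs(); R=rot(o); print("t",round(o["clock"],2),"tcp",np.round(o["tool_pos"],4),"th",round(float(np.degrees(np.arctan2(R[1,0],R[0,0]))),2),"F",np.round(o["force"],1),"M",np.round(o["moment"],2),"op",round(float(o["opening"]),4),"q",np.round(o["joint_pos"],2))
E
python3 - <<'E'
from h import *
print("capdisc top",ray("top",204.9,209.8,.033),"bar top",ray("top",203.2,208.5,.063))
a=ray("top",206.8,198.8,.063);b=ray("top",205.0,217.8,.063);print("edge",a,b,np.degrees(np.arctan2(*(a-b)[1::-1])))
# side: bar top corners
a=ray("side",218.2,245.7,.063);b=ray("side",233.,253.7,.063);print("side bar top",a,b)
print("side core top",ray("side",310+33.3,180+11.5,.086), "top core",ray("top",344.1,245.3,.086))
delta([0.575,0.2,0.2],-5)
E
```

```text
capdisc top [0.58118176 0.20588552 0.033     ] bar top [0.58028066 0.20604036 0.063     ]
edge [0.60874727 0.19606046 0.063     ] [0.55302205 0.20036497 0.063     ] -4.417051186841974
side bar top [0.60703643 0.20244412 0.063     ] [0.55524313 0.20762174 0.063     ]
side core top [ 0.46843698 -0.19032738  0.086     ] top core [ 0.46796314 -0.195277    0.086     ]
tcp [ 0.2348 -0.6056  0.2303] theta 21.19 tilt [-5.0e-04  1.6e-03 -1.0e+00] shift cm [ 60.84 -62.81   3.14] yaw 26.1863763178836
```

carry_out --rows '[1,60.8,-62.8,3,26,1,60.8,-62.8,3,26,1,60.8,-62.8,3,26,1,60.8,-62.8,3,26,1,60.8,-62.8,3,26,1,60.8,-62.8,3,26,1,60.8,-62.8,3,26,1,60.8,-62.8,3,26,1,60.8,-62.8,3,26,1,60.8,-62.8,3,26]'

```text
clock: 0.98
tool_pos: [0.3968, -0.2204, 0.2169]
orientation: [-0.001, 0.999, -0.042, -0.0]
force: [0.6, 0.6, -0.1]
opening: 0.0853
```

```bash
python3 - <<'E'
from h import *
delta([0.58,0.206,0.17],-5); st()
E
```

```text
tcp [ 0.3968 -0.2204  0.2169] theta -4.85 tilt [-2.0e-04  1.5e-03 -1.0e+00] shift cm [ 14.65 -44.03   4.75] yaw 0.15461909434296217
t 0.98 tcp [ 0.3968 -0.2204  0.2169] th -4.85 F [ 0.6  0.6 -0.1] M [-0.03 -0.03 -0.06] op 0.0853 q [-0.63 -0.32  2.09  0.    1.38  1.03]
```

carry_out --rows '[1,14.6,-44,4.7,0,1,14.6,-44,4.7,0,1,14.6,-44,4.7,0,1,14.6,-44,4.7,0,1,14.6,-44,4.7,0,1,14.6,-44,4.7,0,1,14.6,-44,4.7,0,1,14.6,-44,4.7,0,1,14.6,-44,4.7,0,1,14.6,-44,4.7,0]'

```text
clock: 1.82
tool_pos: [0.5596, 0.1612, 0.175]
orientation: [-0.001, 0.999, -0.042, -0.0]
force: [1.2, -0.3, 1.0]
opening: 0.0852
```

```bash
python3 - <<'E'
from h import *
st()
c=get_calibration("wrist"); im=grab_frame("wrist"); cv2.imwrite("pics/w1.png",im[:,:,::-1])
np.savez("w1.npz",**c)
print(proj("wrist",[.581,.206,.063],c)); print(-c["R"].T@c["t"])
E
```

```text
t 1.82 tcp [0.5596 0.1612 0.175 ] th -4.81 F [ 1.2 -0.3  1. ] M [-0.03 -0.03  0.05] op 0.0852 q [0.19 0.02 1.86 0.   1.27 1.84]
[217.98962401 180.35781425]
[0.64055802 0.15400712 0.3177189 ]
```

View pics/w1.png

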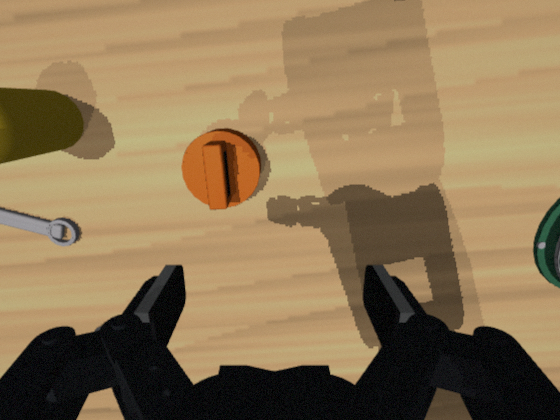

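```bash
python3 - <<'E'
from h import *
im=cv2.imread("pics/w1.png")[:,:,::-1]
crop("w",im,172,120,100,100,6,"w1c")
E
```

```text
(no output)
```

View pics/w1c.png

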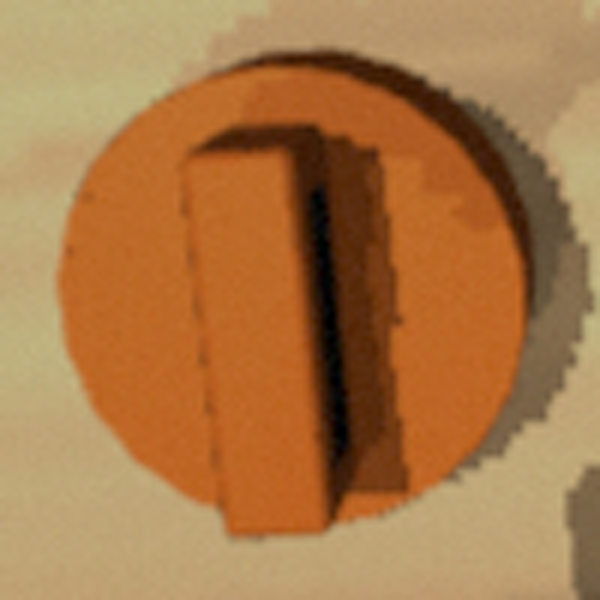

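```bash
python3 - <<'E'
from h import *
c=dict(np.load("w1.npz"))
P=[ray("wrist",172+u/6,120+v/6,.063,c) for u,v in [(185,155),(290,148),(328,528),(228,535)]]
P=np.array(P); print(P, P.mean(0))
for a,b in [(3,0),(2,1)]: d=P[b]-P[a]; print(np.degrees(np.arctan2(d[1],d[0])),np.linalg.norm(d))
print("disc",ray("wrist",172+292/6,120+295/6,.033,c))
delta([P[:,0].mean(),P[:,1].mean(),.10],-5)
E
```

```text
[[0.61051689 0.21419119 0.063     ]
 [0.61025767 0.19994245 0.063     ]
 [0.55603174 0.20197873 0.063     ]
 [0.55618054 0.21648679 0.063     ]] [0.58324671 0.20814979 0.063     ]
-2.4191914552584564 0.054384821056020535
-2.1505487705694137 0.05426414090569689
disc [0.58434913 0.20815272 0.033     ]
tcp [0.5611 0.1667 0.1739] theta -4.62 tilt [-1.0e-04  5.8e-03 -1.0e+00] shift cm [ 1.88 -4.27  7.42] yaw 0.37853452599273396
```

carry_out --rows '[1,1.8,-4,5,0,1,1.8,-4,5,0,1,1.8,-4,5,0,1,1.8,-4,5,0,1,1.8,-4,5,0,1,1.8,-4,5,0,1,1.8,-4,5,0,1,1.8,-4,5,0,1,1.8,-4,5,0,1,1.8,-4,5,0]'

```text
clock: 2.7
tool_pos: [0.5825, 0.2051, 0.1249]
orientation: [-0.003, 0.999, -0.041, 0.0]
force: [0.8, -0.4, -0.3]
opening: 0.0852
```

```bash
python3 - <<'E'
from h import *
st()
c=get_calibration("wrist"); im=grab_frame("wrist"); cv2.imwrite("pics/w2.png",im[:,:,::-1])
np.savez("w2.npz",**c); st()
p=proj("wrist",[.581,.206,.063],c); print(p)
x,y=max(0,int(p[0])-65),max(0,int(p[1])-65); print(x,y)
crop("w",im,x,y,130,130,4.5,"w2c")
E
```

```text
t 2.7 tcp [0.5825 0.2051 0.1249] th -4.65 F [ 0.8 -0.4 -0.3] M [ 0.01 -0.01  0.01] op 0.0852 q [0.25 0.14 1.82 0.01 1.18 1.9 ]
t 2.75 tcp [0.5824 0.2052 0.1247] th -4.65 F [0.  0.7 0.2] M [ 0.08 -0.    0.03] op 0.0853 q [0.25 0.14 1.82 0.01 1.18 1.9 ]
[272.59327302 224.05544447]
207 159
```

View pics/w2.png

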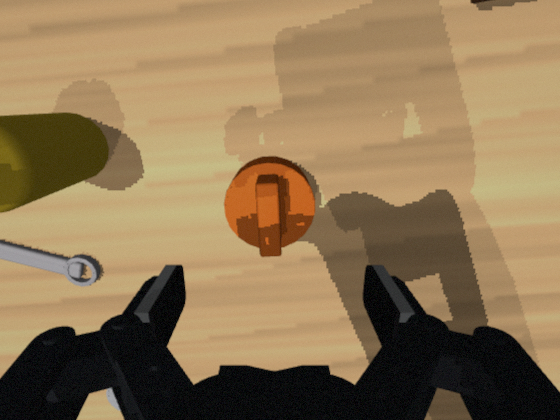

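View pics/w2c.png

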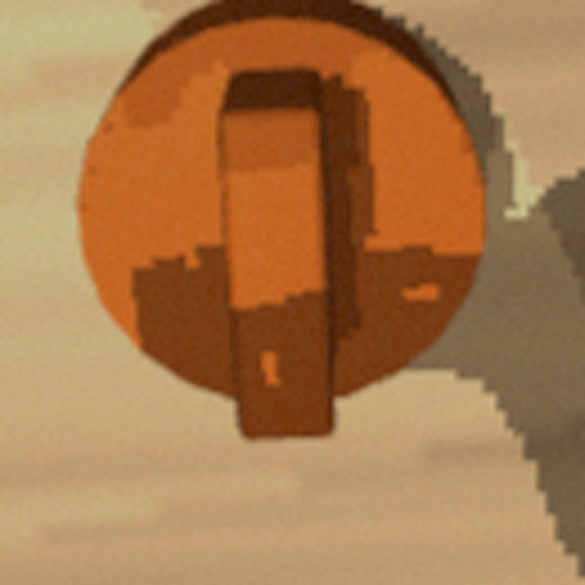

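```bash
python3 - <<'E'
from h import *
c=dict(np.load("w2.npz"))
P=np.array([ray("wrist",207+u/4.5,159+v/4.5,.063,c) for u,v in [(222,112),(320,107),(333,432),(240,437)]])
print(P, P.mean(0))
for a,b in [(3,0),(2,1),(0,1),(3,2)]: d=P[b]-P[a]; print(np.degrees(np.arctan2(d[1],d[0])),np.linalg.norm(d))
print("disc",ray("wrist",207+282/4.5,159+211/4.5,.033,c))
m=P.mean(0); delta([m[0],m[1],.037],-3)
E
```

```text
[[0.61102312 0.21455913 0.063     ]
 [0.61061937 0.19981423 0.063     ]
 [0.55625494 0.20187898 0.063     ]
 [0.55653938 0.21702364 0.063     ]] [0.5836092  0.20831899 0.063     ]
-2.589942155983549 0.05453944933557065
-2.175034261539003 0.0544036253996041
-91.5684972866896 0.014750429506529878
-91.07598015095503 0.015147334136920787
disc [0.58460026 0.2082913  0.033     ]
tcp [0.5824 0.2052 0.1247] theta -4.65 tilt [ 7.e-04  6.e-03 -1.e+00] shift cm [ 0.1  -0.27  8.77] yaw -1.6459988870831523
```

carry_out --rows '[1,0.1,-0.25,2,-2,1,0.1,-0.25,4,-2,1,0.1,-0.25,6,-2,1,0.1,-0.25,7.5,-2,1,0.1,-0.25,8.5,-2,1,0.1,-0.25,8.75,-2,1,0.1,-0.25,8.75,-2,1,0.1,-0.25,8.75,-2,1,0.1,-0.25,8.75,-2,1,0.1,-0.25,8.75,-2]'

```text
clock: 3.58
tool_pos: [0.5846, 0.2083, 0.0387]
orientation: [-0.003, 1.0, -0.023, 0.001]
force: [0.1, 1.7, -0.0]
opening: 0.0855
```

```bash
python3 - <<'E'
from h import *
st(); delta([.5836,.2083,.037],-2.4)
c=get_calibration("wrist"); im=grab_frame("wrist"); cv2.imwrite("pics/w3.png",im[:,:,::-1])
E
```

```text
t 3.58 tcp [0.5846 0.2083 0.0387] th -2.65 F [ 0.1  1.7 -0. ] M [ 0.02 -0.02 -0.05] op 0.0855 q [0.25 0.25 1.86 0.01 1.03 1.87]
tcp [0.5846 0.2083 0.0387] theta -2.65 tilt [ 0.003   0.0066 -1.    ] shift cm [-0.1   0.01  0.17] yaw -0.2476141053766412
```

View pics/w3.png

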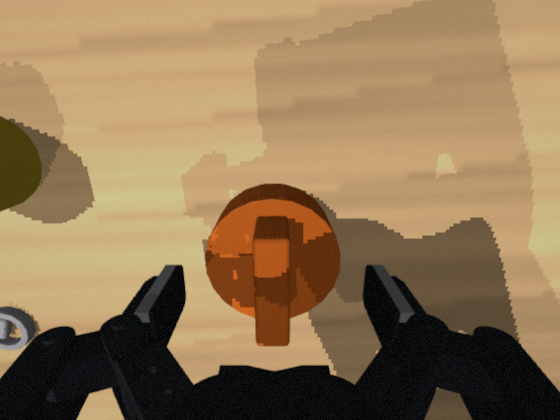

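carry_out --rows '[1,-0.1,0,0.1,0,1,-0.1,0,0.1,0,-1,-0.1,0,0.1,0,-1,-0.1,0,0.1,0,-1,-0.1,0,0.1,0,-1,-0.1,0,0.1,0,-1,-0.1,0,0.1,0,-1,-0.1,0,0.1,0,-1,-0.1,0,0.1,0,-1,-0.1,0,0.1,0]'

```text
clock: 4.47
tool_pos: [0.5836, 0.2084, 0.0376]
orientation: [-0.003, 1.0, -0.023, 0.001]
force: [0.1, -0.6, 0.2]
opening: 0.015
```

```bash
python3 - <<'E'
from h import *
st(); delta([.5836,.2083,.037],-2.4)
c=get_calibration("wrist"); im=grab_frame("wrist"); cv2.imwrite("pics/w4.png",im[:,:,::-1])
E
```

```text
t 4.47 tcp [0.5836 0.2084 0.0376] th -2.65 F [ 0.1 -0.6  0.2] M [-0.05 -0.02 -0.03] op 0.015 q [0.25 0.25 1.86 0.01 1.03 1.87]
tcp [0.5836 0.2084 0.0376] theta -2.65 tilt [ 0.0029  0.0065 -1.    ] shift cm [0.   0.01 0.06] yaw -0.24596167234591348
```

View pics/w4.png

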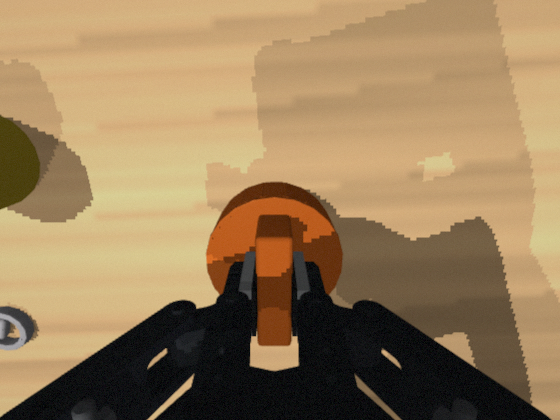

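```bash
python3 - <<'E'
from h import *
c=get_calibration("wrist"); t=get_obs()["tool_pos"]
print(c["R"]@t+c["t"], proj("wrist",[t[0],t[1],.063]))
delta([.41,-.19,.165],-42.6+80-0); delta([.41,-.19,.165],37.4)
im=cv2.imread("pics/w4.png")[:,:,::-1]
crop("w",im,190,170,170,190,3,"w4c")
E
```

```text
[-0.00038112  0.03163948  0.16106856] [272.68137269 295.22936546]
tcp [0.5836 0.2084 0.0376] theta -2.65 tilt [ 0.003   0.0066 -1.    ] shift cm [-15.47  40.51 -13.05] yaw -40.04501926010818
tcp [0.5836 0.2084 0.0376] theta -2.65 tilt [ 0.003   0.0066 -1.    ] shift cm [-15.47  40.51 -13.05] yaw -40.04501926010818
```

View pics/w4c.png

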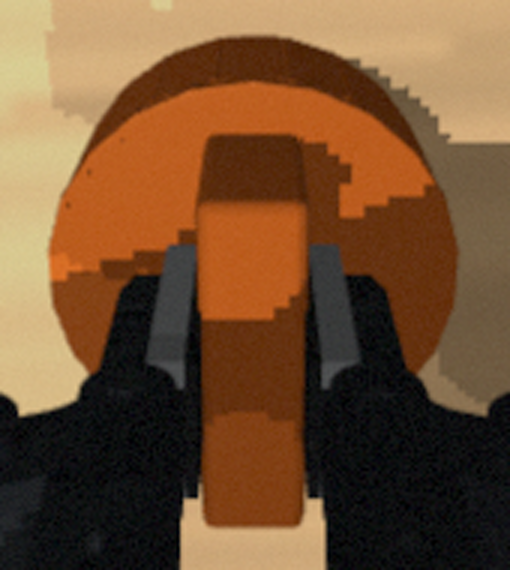

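carry_out --rows '[-1,0,0,-0.5,0,-1,0,0,-1.5,0,-1,0,0,-4,0,-1,0,0,-7,0,-1,-1,3,-10,-5,-1,-15.5,40.5,-13,-40,-1,-15.5,40.5,-13,-40,-1,-15.5,40.5,-13,-40,-1,-15.5,40.5,-13,-40,-1,-15.5,40.5,-13,-40]'

```text
clock: 5.35
tool_pos: [0.4924, -0.0019, 0.1509]
orientation: [-0.002, 0.95, 0.314, 0.003]
force: [0.9, -0.4, -2.0]
opening: 0.0151
```

```bash
python3 - <<'E'
from h import *
st()
delta([.41,-.19,.165],37.4)
E
```

```text
t 5.35 tcp [ 0.4924 -0.0019  0.1509] th 36.55 F [ 0.9 -0.4 -2. ] M [-0.   -0.01  0.02] op 0.0151 q [-0.12 -0.17  2.08  0.01  1.23  0.81]
tcp [ 0.4924 -0.0019  0.1509] theta 36.55 tilt [ 0.0038  0.0063 -1.    ] shift cm [-17.81  10.2   -1.56] yaw -0.852324100002761
```

```bash
python3 - <<'E'
from h import *
delta([.412,-.237,.165],37)
E
```

```text
tcp [ 0.4924 -0.0019  0.1509] theta 36.55 tilt [ 0.0038  0.0063 -1.    ] shift cm [-20.45  14.09  -1.59] yaw -0.4523241000027838
```

carry_out --rows '[-1,-20.5,14,-1.5,0,-1,-20.5,14,-1.5,0,-1,-20.5,14,-1.5,0,-1,-20.5,14,-1.5,0,-1,-20.5,14,-1.5,0,-1,-20.5,14,-1.5,0,-1,-20.5,14,-1.5,0,-1,-20.5,14,-1.5,0,-1,-20.5,14,-1.5,0,-1,-20.5,14,-1.5,0]'

```text
clock: 6.18
tool_pos: [0.4113, -0.2354, 0.164]
orientation: [-0.003, 0.949, 0.314, 0.003]
force: [-0.1, 1.2, -1.3]
opening: 0.0148
```

```bash
python3 - <<'E'
from h import *
st()
c=get_calibration("wrist"); im=grab_frame("wrist"); cv2.imwrite("pics/w5.png",im[:,:,::-1])
np.savez("w5.npz",**c); st()
E
```

```text
t 6.18 tcp [ 0.4113 -0.2354  0.164 ] th 36.63 F [-0.1  1.2 -1.3] M [0.01 0.01 0.  ] op 0.0148 q [-0.64 -0.23  2.1   0.01  1.27  0.29]
t 6.23 tcp [ 0.4114 -0.2352  0.1639] th 36.67 F [-0.6  0.1 -1.6] M [-0.04  0.01  0.03] op 0.0152 q [-0.64 -0.23  2.1   0.01  1.27  0.29]
```

View pics/w5.png

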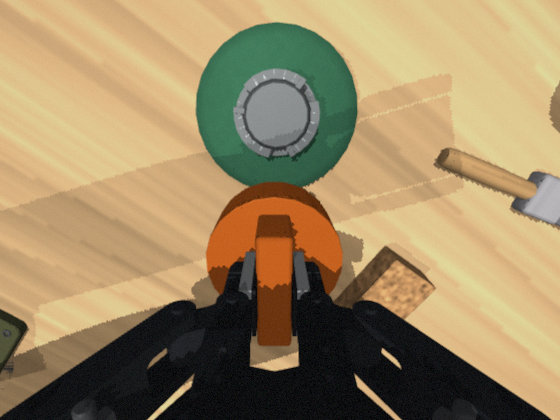

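```bash
python3 - <<'E'
from h import *
im=cv2.imread("pics/w5.png")[:,:,::-1]
crop("w",im,227,60,100,100,6,"w5c")
E
```

```text
(no output)
```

View pics/w5c.png

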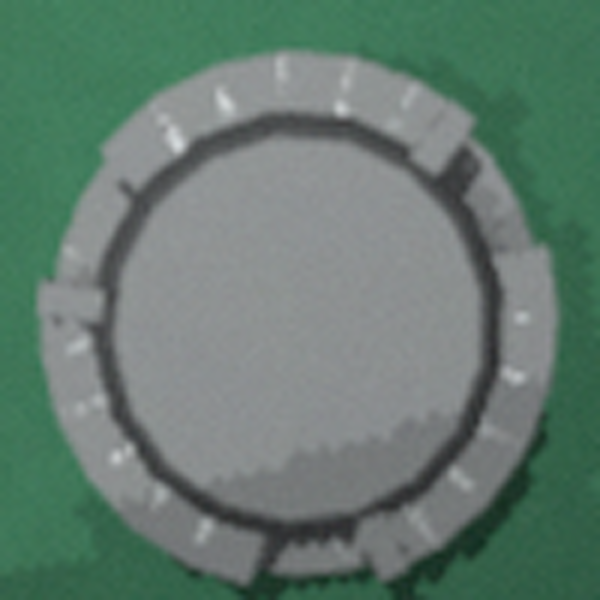

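```bash
python3 - <<'E'
from h import *
c=dict(np.load("w5.npz"))
f=lambda u,v,z:ray("wrist",227+u/6,60+v/6,z,c)
for z,pts in [(.08,[(40,315),(557,315),(298,50),(298,578)]),(.086,[(110,328),(488,328),(300,133),(300,525)])]:
    P=np.array([f(*p,z) for p in pts]); print(P[:2].mean(0),P[2:].mean(0),np.linalg.norm(P[0]-P[1]),np.linalg.norm(P[2]-P[3]))
# bias from held bar now
o=get_obs(); R=rot(o); print(R[:,1])
# body circle edge z=.05
P=[ray("wrist",u,v,.05,c) for u,v in [(196,106),(357,106),(277,23)]]; print(P, (P[0]+P[1])/2)
E
```

```text
[ 0.47141056 -0.19293198  0.08      ] [ 0.47047536 -0.19357304  0.08      ] 0.060214767641877734 0.05907296674687859
[ 0.47042976 -0.19369874  0.086     ] [ 0.46987553 -0.19426301  0.086     ] 0.042952431225119554 0.042870602276437395
[ 0.59722421 -0.8020676  -0.00328841]
[array([ 0.43684513, -0.1396926 ,  0.05      ]), array([ 0.51238562, -0.24125069,  0.05      ]), array([ 0.5210231 , -0.15627403,  0.05      ])] [ 0.47461538 -0.19047164  0.05      ]
```

```bash
python3 - <<'E'
from h import *
delta([.470,-.1932,.128],37)
E
```

```text
tcp [ 0.4114 -0.2352  0.1639] theta 36.67 tilt [ 0.0036  0.0068 -1.    ] shift cm [7.18 0.14 3.64] yaw -0.32972409396072067
```

carry_out --rows '[-1,3,0.1,0,0,-1,6,0.14,0,0,-1,7.18,0.14,1,0,-1,7.18,0.14,2,0,-1,7.18,0.14,3,0,-1,7.18,0.14,3.6,0,-1,7.18,0.14,3.6,0,-1,7.18,0.14,3.6,0,-1,7.18,0.14,3.6,0,-1,7.18,0.14,3.6,0]'

```text
clock: 7.07
tool_pos: [0.47, -0.1938, 0.1291]
orientation: [-0.002, 0.949, 0.314, 0.003]
force: [-0.1, 0.3, -2.5]
opening: 0.0144
```

```bash
python3 - <<'E'
from h import *
delta([.470,-.1932,.128],37); st()
im=grab_frame("wrist"); cv2.imwrite("pics/w6.png",im[:,:,::-1])
im=grab_frame("side"); crop("s",im,290,130,110,90,7,"s6")
im=grab_frame("top"); crop("s",im,300,190,90,90,6,"t6")
E
```

```text
tcp [ 0.47   -0.1938  0.1291] theta 36.62 tilt [ 0.0047  0.0062 -1.    ] shift cm [ 0.03 -0.05  0.11] yaw -0.37822183074041504
t 7.07 tcp [ 0.47   -0.1938  0.1291] th 36.62 F [-0.1  0.3 -2.5] M [0.03 0.03 0.01] op 0.0144 q [-0.5  -0.11  2.06  0.01  1.19  0.43]
```

View pics/s6.png

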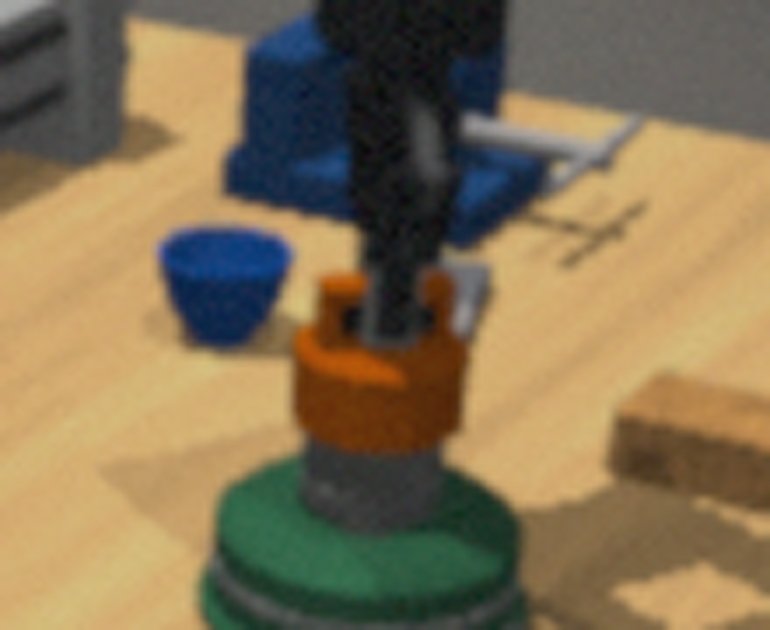

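View pics/w6.png

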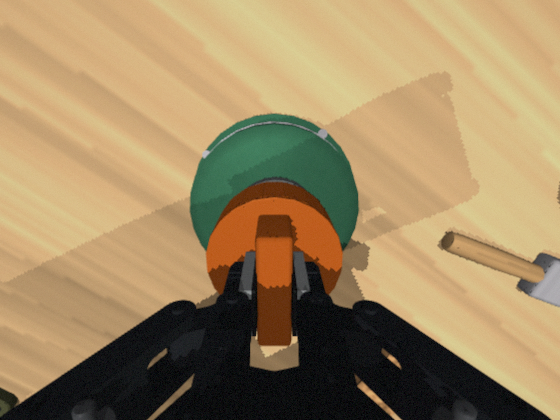

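```bash
python3 - <<'E'
from h import *
a=np.linspace(0,6.28,200)
def ext(x,y,z,r):
    P=np.array([proj("side",[x+r*np.cos(t),y+r*np.sin(t),z]) for t in a]); 
    return (P.min(0)-[290,130])*7,(P.max(0)-[290,130])*7
for nm,z,r in [("capbot",.0915,.0365),("captop",.1245,.0365)]: print(nm,*ext(.47,-.1935,z,r))
for nm,z,r in [("neck55",.055,.03),("neck75",.07,.03),("can",.05,.072)]: print(nm,*ext(.47,-.1935,z,r))
E
python3 - <<'E'
import sys; sys.path.insert(0,'.')
import cv2
im=cv2.imread("pics/s6.png")[200:630,180:560]
cv2.imwrite("pics/s6b.png",cv2.resize(im,None,fx=1.39,fy=1.39))
E
```

```text
capbot [286.72417355 378.04643544] [462.14279798 454.27240174]
captop [291.02463365 308.08778569] [468.95302777 381.33021695]
neck55 [297.37204596 459.98213881] [439.31875058 525.14957605]
neck75 [299.34907603 429.23095312] [442.19632038 493.38004761]
can [198.52093649 427.63880895] [538.90383665 585.22074073]
```

View pics/s6b.png

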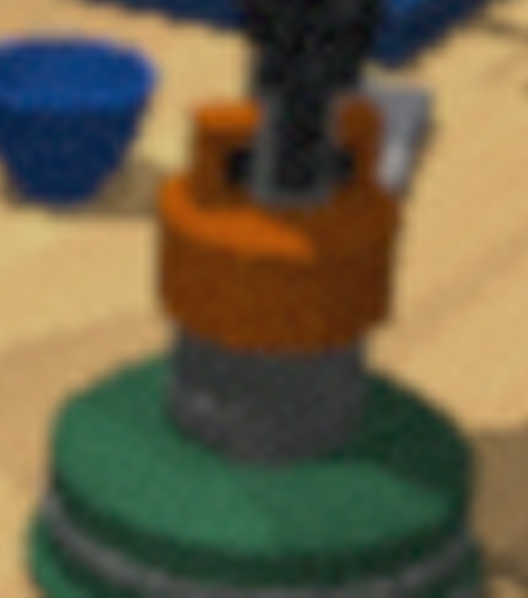

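View pics/t6.png

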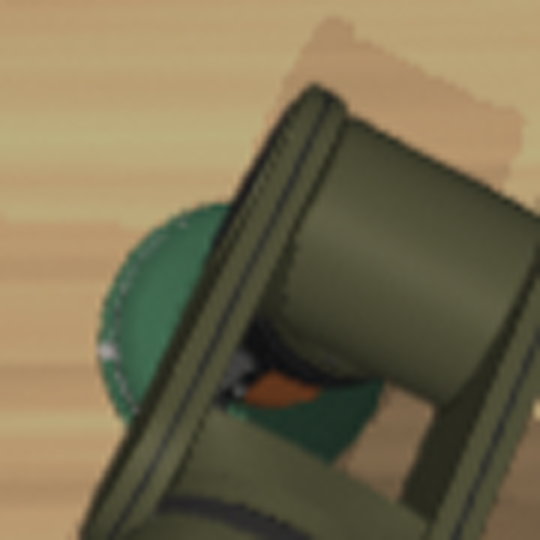

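carry_out --rows '[-1,0.03,-0.05,0.2,0,-1,0.03,-0.05,0.4,0,-1,0.03,-0.05,0.5,0,-1,0.03,-0.05,0.6,0,-1,0.03,-0.05,0.7,0,-1,0.03,-0.05,0.8,0,-1,0.03,-0.05,0.85,0,-1,0.03,-0.05,0.9,0,-1,0.03,-0.05,0.95,0,-1,0.03,-0.05,1.0,0]'

```text
clock: 8.05
tool_pos: [0.4702, -0.193, 0.1191]
orientation: [-0.002, 0.949, 0.314, 0.003]
force: [-0.2, -0.1, -0.9]
opening: 0.0151
```

```bash
python3 - <<'E'
from h import *
delta([.470,-.1932,.1146],37); st()
E
```

```text
tcp [ 0.4702 -0.193   0.1191] theta 36.65 tilt [ 0.0048  0.0061 -1.    ] shift cm [-0.03  0.01  0.45] yaw -0.3549750412702508
t 8.05 tcp [ 0.4702 -0.193   0.1191] th 36.65 F [-0.2 -0.1 -0.9] M [-0.01 -0.04 -0.03] op 0.0151 q [-0.5  -0.09  2.07  0.01  1.17  0.43]
```

Free still (origin ≈ 81.5 mm). Continue down in small steps.

carry_out --rows '[-1,0,0,0.05,0,-1,0,0,0.1,0,-1,0,0,0.15,0,-1,0,0,0.2,0,-1,0,0,0.23,0,-1,0,0,0.26,0,-1,0,0,0.29,0,-1,0,0,0.3,0,-1,0,0,0.3,0,-1,0,0,0.3,0]'

```text
clock: 8.88
tool_pos: [0.4702, -0.193, 0.1161]
orientation: [-0.002, 0.949, 0.314, 0.003]
force: [0.0, -0.3, -1.9]
opening: 0.0152
```

```bash
python3 - <<'E'
from h import *
delta([.470,-.1932,.1146],37); st()
E
```

```text
tcp [ 0.4702 -0.193   0.1161] theta 36.64 tilt [ 0.0047  0.0062 -1.    ] shift cm [-0.03  0.01  0.15] yaw -0.35546241113289057
t 8.88 tcp [ 0.4702 -0.193   0.1161] th 36.64 F [ 0.  -0.3 -1.9] M [-0.   -0.02 -0.  ] op 0.0152 q [-0.5  -0.09  2.07  0.01  1.16  0.43]
```

carry_out --rows '[-1,0,0,0.04,0,-1,0,0,0.08,0,-1,0,0,0.12,0,-1,0,0,0.15,0,-1,0,0,0.17,0,-1,0,0,0.19,0,-1,0,0,0.2,0,-1,0,0,0.2,0,-1,0,0,0.2,0,-1,0,0,0.2,0]'

```text
clock: 9.72
tool_pos: [0.4703, -0.193, 0.1143]
orientation: [-0.002, 0.949, 0.314, 0.003]
force: [-0.7, 1.0, 1.2]
opening: 0.0153
```

```bash
python3 - <<'E'
from h import *
delta([.470,-.1932,.1146],37); st()
E
```

```text
tcp [ 0.4703 -0.193   0.1143] theta 36.65 tilt [ 0.0049  0.0061 -1.    ] shift cm [-0.03  0.   -0.03] yaw -0.35492306295293474
t 9.72 tcp [ 0.4703 -0.193   0.1143] th 36.65 F [-0.7  1.   1.2] M [ 0.03  0.13 -0.02] op 0.0153 q [-0.5  -0.09  2.07  0.01  1.16  0.43]
```

carry_out --rows '[-1,0,0,0.03,0,-1,0,0,0.05,0,-1,0,0,0.06,0,-1,0,0,0.06,0,-1,0,0,0.06,-1,-1,0,0,0.06,-3,-1,0,0,0.06,-5,-1,0,0,0.06,-7,-1,0,0,0.06,-8,-1,0,0,0.06,-8]'

```text
clock: 10.55
tool_pos: [0.4707, -0.1932, 0.1141]
orientation: [-0.001, 0.925, 0.38, 0.004]
force: [-0.5, 1.2, 3.1]
opening: 0.015
```

```bash
python3 - <<'E'
from h import *
delta([.470,-.1932,.1146],37); st()
E
```

```text
tcp [ 0.4707 -0.1932  0.1141] theta 44.68 tilt [ 0.0061  0.0056 -1.    ] shift cm [-0.05 -0.05 -0.05] yaw 7.681391587210328
t 10.55 tcp [ 0.4707 -0.1932  0.1141] th 44.68 F [-0.5  1.2  3.1] M [0.15 0.12 0.03] op 0.015 q [-0.5  -0.09  2.07  0.01  1.16  0.29]
```

carry_out --rows '[-1,0,0,0.07,-1,-1,0,0,0.08,-3,-1,0,0,0.08,-5,-1,0,0,0.08,-7,-1,0,0,0.08,-9,-1,0,0,0.08,-10,-1,0,0,0.08,-11,-1,0,0,0.08,-12,-1,0,0,0.08,-12,-1,0,0,0.08,-12]'

```text
clock: 11.38
tool_pos: [0.4712, -0.1932, 0.1141]
orientation: [-0.001, 0.88, 0.475, 0.004]
force: [-0.6, 1.5, 5.8]
opening: 0.0149
```

```bash
python3 - <<'E'
from h import *
delta([.470,-.1932,.1146],37); st()
E
```

```text
tcp [ 0.4712 -0.1932  0.1141] theta 56.7 tilt [ 0.0072  0.0054 -1.    ] shift cm [-0.07 -0.1  -0.06] yaw 19.69863019530186
t 11.38 tcp [ 0.4712 -0.1932  0.1141] th 56.7 F [-0.6  1.5  5.8] M [0.29 0.29 0.01] op 0.0149 q [-0.5  -0.09  2.07  0.01  1.16  0.08]
```

carry_out --rows '[-1,0,0,0.07,-1,-1,0,0,0.08,-3,-1,0,0,0.08,-5,-1,0,0,0.08,-7,-1,0,0,0.08,-9,-1,0,0,0.08,-10,-1,0,0,0.08,-11,-1,0,0,0.08,-12,-1,0,0,0.08,-12,-1,0,0,0.08,-12]'

```text
clock: 12.22
tool_pos: [0.4708, -0.1931, 0.1126]
orientation: [-0.001, 0.826, 0.564, 0.004]
force: [-0.1, 0.1, -1.5]
opening: 0.0153
```

```bash
python3 - <<'E'
from h import *
delta([.470,-.1932,.1146],37); st()
E
```

```text
tcp [ 0.4708 -0.1931  0.1126] theta 68.68 tilt [ 0.0061  0.0059 -1.    ] shift cm [-0.04 -0.07 -0.21] yaw 31.68194049093904
t 12.22 tcp [ 0.4708 -0.1931  0.1126] th 68.68 F [-0.1  0.1 -1.5] M [-0.06  0.07  0.  ] op 0.0153 q [-0.5  -0.09  2.07  0.01  1.15 -0.13]
```

carry_out --rows '[-1,0,0,0.1,0,-1,0,0,0.2,0,-1,0,0,0.3,0,-1,0,0,0.4,0,-1,0,0,0.5,0,-1,0,0,0.6,0,-1,0,0,0.7,0,-1,0,0,0.8,0,-1,0,0,0.85,0,-1,0,0,0.85,0]'

```text
clock: 13.05
tool_pos: [0.4708, -0.1928, 0.1038]
orientation: [-0.001, 0.826, 0.564, 0.004]
force: [0.0, -0.3, -2.0]
opening: 0.0154
```

```bash
python3 - <<'E'
from h import *
st()
E
```

```text
t 13.05 tcp [ 0.4708 -0.1928  0.1038] th 68.68 F [ 0.  -0.3 -2. ] M [ 0.   -0.01  0.05] op 0.0154 q [-0.5  -0.08  2.08  0.01  1.14 -0.13]
```

carry_out --rows '[-1,0,0,0.03,0,-1,0,0,0.06,0,-1,0,0,0.08,0,-1,0,0,0.1,0,-1,0,0,0.1,0,-1,0,0,0.1,0,-1,0,0,0.1,0,-1,0,0,0.1,0,-1,0,0,0.1,0,-1,0,0,0.1,0]'

```text
clock: 13.88
tool_pos: [0.4709, -0.1928, 0.1029]
orientation: [-0.001, 0.826, 0.564, 0.004]
force: [-0.6, 0.6, -0.6]
opening: 0.0149
```

```bash
python3 - <<'E'
from h import *
st()
E
```

```text
t 13.88 tcp [ 0.4709 -0.1928  0.1029] th 68.68 F [-0.6  0.6 -0.6] M [ 0.06  0.   -0.03] op 0.0149 q [-0.5  -0.07  2.08  0.01  1.14 -0.13]
```

carry_out --rows '[-1,0,0,0.02,1,-1,0,0,0.03,3,-1,0,0,0.04,5,-1,0,0,0.05,7,-1,0,0,0.06,9,-1,0,0,0.07,10,-1,0,0,0.07,11,-1,0,0,0.07,12,-1,0,0,0.07,12,-1,0,0,0.07,12]'

```text
clock: 14.72
tool_pos: [0.4708, -0.1928, 0.1021]
orientation: [-0.001, 0.88, 0.475, 0.004]
force: [0.7, -0.0, -1.6]
opening: 0.0149
```

```bash
python3 - <<'E'
from h import *
st()
E
```

```text
t 14.72 tcp [ 0.4708 -0.1928  0.1021] th 56.69 F [ 0.7 -0.  -1.6] M [ 0.    0.01 -0.  ] op 0.0149 q [-0.5  -0.07  2.08  0.01  1.13  0.08]
```

carry_out --rows '[-1,0,0,0.02,1,-1,0,0,0.04,3,-1,0,0,0.06,5,-1,0,0,0.08,7,-1,0,0,0.1,9,-1,0,0,0.11,10,-1,0,0,0.12,11,-1,0,0,0.13,12,-1,0,0,0.13,12,-1,0,0,0.13,12]'

```text
clock: 15.55
tool_pos: [0.4709, -0.1928, 0.1009]
orientation: [-0.002, 0.925, 0.38, 0.004]
force: [1.2, -0.6, -1.0]
opening: 0.015
```

```bash
python3 - <<'E'
from h import *
st()
E
```

```text
t 15.55 tcp [ 0.4709 -0.1928  0.1009] th 44.7 F [ 1.2 -0.6 -1. ] M [-0.05 -0.    0.07] op 0.015 q [-0.5  -0.07  2.08  0.01  1.13  0.29]
```

carry_out --rows '[-1,0,0,0.02,1,-1,0,0,0.04,3,-1,0,0,0.06,5,-1,0,0,0.08,7,-1,0,0,0.09,9,-1,0,0,0.1,10,-1,0,0,0.11,11,-1,0,0,0.12,12,-1,0,0,0.12,12,-1,0,0,0.12,12]'

```text
clock: 16.38
tool_pos: [0.471, -0.1929, 0.0998]
orientation: [-0.002, 0.96, 0.282, 0.004]
force: [-0.3, -0.4, 0.7]
opening: 0.0148
```

```bash
python3 - <<'E'
from h import *
st()
E
```

```text
t 16.38 tcp [ 0.471  -0.1929  0.0998] th 32.71 F [-0.3 -0.4  0.7] M [-0.02 -0.11 -0.04] op 0.0148 q [-0.5  -0.07  2.08  0.01  1.13  0.5 ]
```

Light contact with the floor (~2 N); continue following the thread.

carry_out --rows '[-1,0,0,0.02,1,-1,0,0,0.03,3,-1,0,0,0.05,5,-1,0,0,0.07,7,-1,0,0,0.08,9,-1,0,0,0.09,10,-1,0,0,0.1,11,-1,0,0,0.11,12,-1,0,0,0.11,12,-1,0,0,0.11,12]'

```text
clock: 17.22
tool_pos: [0.471, -0.193, 0.0989]
orientation: [-0.002, 0.984, 0.18, 0.004]
force: [1.5, -0.6, 0.6]
opening: 0.015
```

```bash
python3 - <<'E'
from h import *
st()
E
```

```text
t 17.22 tcp [ 0.471  -0.193   0.0989] th 20.71 F [ 1.5 -0.6  0.6] M [-0.01 -0.12 -0.01] op 0.015 q [-0.5  -0.07  2.08  0.01  1.13  0.71]
```

carry_out --rows '[-1,0,0,0.02,1,-1,0,0,0.03,3,-1,0,0,0.05,5,-1,0,0,0.07,7,-1,0,0,0.08,9,-1,0,0,0.09,10,-1,0,0,0.1,11,-1,0,0,0.11,12,-1,0,0,0.11,12,-1,0,0,0.11,12]'

```text
clock: 18.05
tool_pos: [0.471, -0.193, 0.0978]
orientation: [-0.003, 0.997, 0.076, 0.003]
force: [0.5, -0.6, 0.9]
opening: 0.0154
```

```bash
python3 - <<'E'
from h import *
st()
E
```

```text
t 18.05 tcp [ 0.471  -0.193   0.0978] th 8.72 F [ 0.5 -0.6  0.9] M [-0.09 -0.05  0.04] op 0.0154 q [-0.5  -0.07  2.08  0.01  1.12  0.92]
```

carry_out --rows '[-1,0,0,0.02,1,-1,0,0,0.03,3,-1,0,0,0.05,5,-1,0,0,0.07,7,-1,0,0,0.08,8,-1,0,0,0.09,9,-1,0,0,0.1,10,-1,0,0,0.1,11,-1,0,0,0.1,12,-1,0,0,0.1,12]'

```text
clock: 18.88
tool_pos: [0.4708, -0.193, 0.0967]
orientation: [-0.003, 1.0, -0.029, 0.003]
force: [0.1, -0.2, 1.0]
opening: 0.015
```

```bash
python3 - <<'E'
from h import *
st()
E
```

```text
t 18.88 tcp [ 0.4708 -0.193   0.0967] th -3.33 F [ 0.1 -0.2  1. ] M [-0.07 -0.02  0.03] op 0.015 q [-0.5  -0.07  2.08  0.01  1.12  1.13]
```

carry_out --rows '[-1,0,0,0.01,0.5,-1,0,0,0.02,1,-1,0,0,0.03,1.5,-1,0,0,0.03,2,-1,0,0,0.04,2.5,-1,0,0,0.05,3,-1,0,0,0.05,3.5,-1,0,0,0.05,4,-1,0,0,0.05,4,-1,0,0,0.05,4]'

```text
clock: 19.72
tool_pos: [0.4708, -0.193, 0.0963]
orientation: [-0.003, 0.998, -0.064, 0.003]
force: [0.0, 0.4, 3.7]
opening: 0.0152
```

```bash
python3 - <<'E'
from h import *
st()
E
```

```text
t 19.72 tcp [ 0.4708 -0.193   0.0963] th -7.33 F [0.  0.4 3.7] M [-0.16 -0.17  0.06] op 0.0152 q [-0.5  -0.07  2.08  0.01  1.12  1.2 ]
```

carry_out --rows '[-1,0,0,0,0.5,-1,0,0,0.01,1,-1,0,0,0.02,1.5,-1,0,0,0.02,2,-1,0,0,0.03,2.5,-1,0,0,0.03,3,-1,0,0,0.03,3,-1,0,0,0.03,3,-1,0,0,0.03,3,-1,0,0,0.03,3]'

```text
clock: 20.55
tool_pos: [0.4708, -0.1931, 0.096]
orientation: [-0.003, 0.996, -0.09, 0.003]
force: [0.8, -0.4, 2.5]
opening: 0.0152
```

```bash
python3 - <<'E'
from h import *
st()
E
```

```text
t 20.55 tcp [ 0.4708 -0.1931  0.096 ] th -10.33 F [ 0.8 -0.4  2.5] M [-0.18 -0.08 -0.03] op 0.0152 q [-0.5  -0.07  2.08  0.01  1.12  1.25]
```

carry_out --rows '[-1,0,0,0,0.5,-1,0,0,0.01,0.8,-1,0,0,0.02,1.1,-1,0,0,0.02,1.4,-1,0,0,0.03,1.7,-1,0,0,0.03,2,-1,0,0,0.03,2.2,-1,0,0,0.03,2.5,-1,0,0,0.03,2.5,-1,0,0,0.03,2.5]'

```text
clock: 21.38
tool_pos: [0.4709, -0.1932, 0.0959]
orientation: [-0.003, 0.994, -0.112, 0.003]
force: [0.1, -0.6, 4.8]
opening: 0.0149
```

```bash
python3 - <<'E'
from h import *
st()
E
```

```text
t 21.38 tcp [ 0.4709 -0.1932  0.0959] th -12.84 F [ 0.1 -0.6  4.8] M [-0.28 -0.14  0.02] op 0.0149 q [-0.5  -0.06  2.08  0.01  1.12  1.29]
```

carry_out --rows '[-1,0,0,0,0.5,-1,0,0,0.01,0.8,-1,0,0,0.02,1.1,-1,0,0,0.02,1.4,-1,0,0,0.02,1.7,-1,0,0,0.02,2,-1,0,0,0.02,2.2,-1,0,0,0.02,2.5,-1,0,0,0.02,2.5,-1,0,0,0.02,2.5]'

```text
clock: 22.22
tool_pos: [0.4705, -0.1934, 0.0958]
orientation: [-0.003, 0.991, -0.133, 0.002]
force: [-1.6, -0.9, 5.2]
opening: 0.0147
```

```bash
python3 - <<'E'
from h import *
st()
E
```

```text
t 22.22 tcp [ 0.4705 -0.1934  0.0958] th -15.29 F [-1.6 -0.9  5.2] M [-0.34  0.23  0.33] op 0.0147 q [-0.5  -0.06  2.08  0.01  1.12  1.34]
```

carry_out --rows '[-1,0,0,0,0.2,-1,0,0,0,0.3,-1,0,0,0,0.4,-1,0,0,0,0.5,-1,0,0,0,0.5,-1,0,0,0,0.5,-1,0,0,0,0.5,-1,0,0,0,0.5,-1,0,0,0,0.5,-1,0,0,0,0.5]'

```text
clock: 23.05
tool_pos: [0.4704, -0.1934, 0.0958]
orientation: [-0.003, 0.991, -0.137, 0.002]
force: [-0.1, -1.6, 5.0]
opening: 0.0152
```

```bash
python3 - <<'E'
from h import *
st()
E
```

```text
t 23.05 tcp [ 0.4704 -0.1934  0.0958] th -15.75 F [-0.1 -1.6  5. ] M [-0.16  0.03  0.51] op 0.0152 q [-0.5  -0.06  2.08  0.01  1.12  1.34]
```

carry_out --rows '[-1,0,0,-0.02,-0.5,-1,0,0,-0.03,-0.6,1,0,0,-0.03,-0.6,1,0,0,-0.03,-0.6,1,0,0,-0.03,-0.6,1,0,0,-0.03,-0.6,1,0,0,-0.03,-0.6,1,0,0,-0.03,-0.6,1,0,0,-0.03,-0.6,1,0,0,-0.03,-0.6]'

```text
clock: 23.88
tool_pos: [0.4704, -0.1934, 0.0961]
orientation: [-0.003, 0.991, -0.132, 0.002]
force: [-0.1, 0.4, 0.4]
opening: 0.0855
```

```bash
python3 - <<'E'
from h import *
st()
im=grab_frame("side"); crop("s",im,290,130,110,90,7,"s7")
im=grab_frame("wrist"); cv2.imwrite("pics/w7.png",im[:,:,::-1])
E
```

```text
t 23.88 tcp [ 0.4704 -0.1934  0.0961] th -15.16 F [-0.1  0.4  0.4] M [ 0.01 -0.01  0.  ] op 0.0855 q [-0.5  -0.07  2.08  0.01  1.12  1.33]
```

View pics/s7.png

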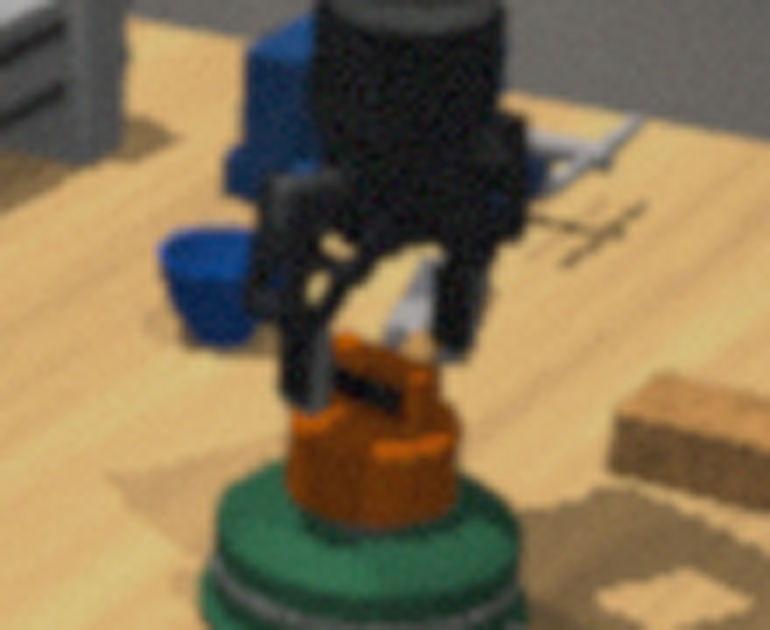

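View pics/w7.png

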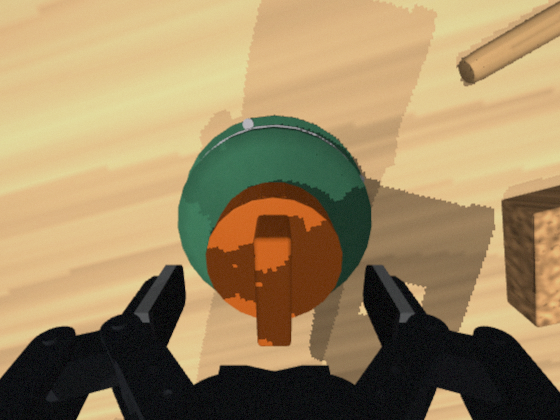

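carry_out --rows '[1,0,0,-1,0,1,0,0,-3,0,1,0,0,-6,0,1,0,0,-8,0,1,0,0,-8,0,1,-7,0,-8,0,1,-7,0,-8,0,1,-7,0,-8,0,1,-7,0,-8,0,1,-7,0,-8,0]'

```text
clock: 24.82
tool_pos: [0.403, -0.1757, 0.1765]
orientation: [-0.002, 0.991, -0.132, 0.003]
force: [-0.1, -0.3, 0.2]
opening: 0.0852
```

```bash
python3 - <<'E'
from h import *
st()
im=grab_frame("side"); crop("s",im,290,130,110,90,7,"s8")
c=get_calibration("wrist");im=grab_frame("wrist"); cv2.imwrite("pics/w8.png",im[:,:,::-1]); np.savez("w8.npz",**c)
a=np.linspace(0,6.28,400)
for z in (.0588,.0588+.033):
    for dz in (-.003,0,.003):
        P=np.array([proj("side",[.4706+.0365*np.cos(t),-.193+.0365*np.sin(t),z+dz]) for t in a]); print(z,dz,(P.min(0)-[290,130])*7,(P.max(0)-[290,130])*7)
P=np.array([proj("side",[.4706+.072*np.cos(t),-.193+.072*np.sin(t),.05]) for t in a]);print((P.min(0)-[290,130])*7,(P.max(0)-[290,130])*7)
E
```

```text
t 24.82 tcp [ 0.403  -0.1757  0.1765] th -15.16 F [-0.1 -0.3  0.2] M [ 0.02 -0.    0.04] op 0.0852 q [-0.54 -0.33  2.16  0.01  1.31  1.3 ]
0.0588 -0.003 [280.3980016  451.72837314] [453.18611833 530.98155145]
0.0588 0 [280.77052344 445.62501722] [453.77710192 524.63284876]
0.0588 0.003 [281.14396628 439.50692477] [454.36955943 518.26794621]
0.09179999999999999 -0.003 [284.54696649 383.77204581] [459.76892341 460.24447983]
0.09179999999999999 0 [284.9298102  377.50360586] [460.37642835 453.71411093]
0.09179999999999999 0.003 [285.31361347 371.21982709] [460.98546948 447.16684143]
[196.71335787 427.72237031] [537.11090493 585.32917614]
```

View pics/s8.png

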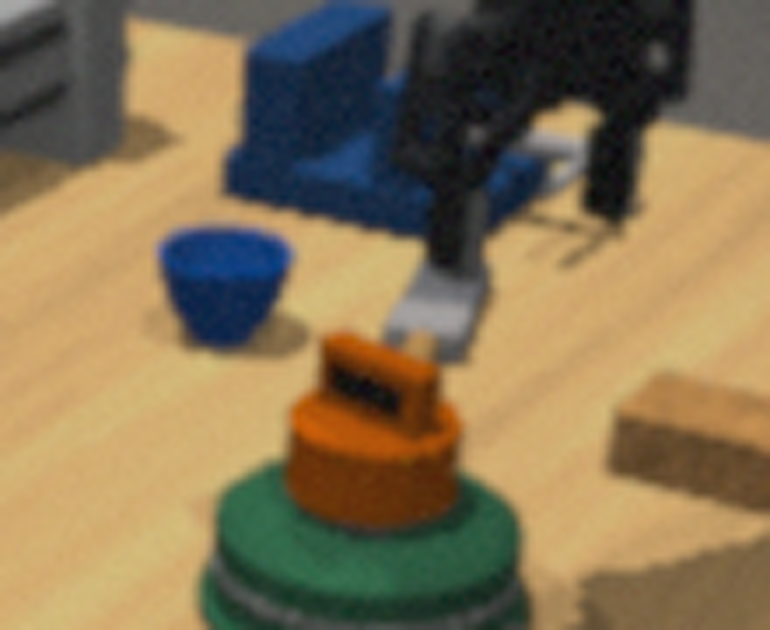

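View pics/w8.png

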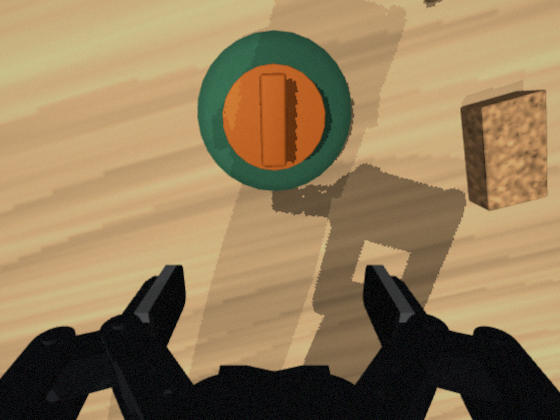

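```bash
python3 - <<'E'
from bench import *
print(sign_off())
E
```

```text
the job is handed in; nothing more can be done
None
```

The cap is on the canister's neck, screwed home and released, and I handed the job in at about 25 s of the 72 s allowed. No verdict is reported.

- **Placing:** I gripped the cap by its bar and set it on the rim with about 3 N.
- **Finding the thread starts:** I turned it about 32° counter-clockwise with up to about 8 N of press until the lugs dropped. I then lowered it to the thread floor, about 11 mm below the rim position.
- **Screwing home:** I turned it about 84° clockwise, following the thread down, until the torque rose to about 0.5 Nm. By the stated 36 N per Nm, that puts about 18 N on the neck, plus about 7 N of press. I stopped there, backed off slightly, opened the gripper and lifted clear.

**Last checks:**
- The tool height at the stop puts the cap about 21.6 mm below the rim, against a target of 21.2 mm.
- The side picture after release agrees: the lower edge of the cap is at row 525 of the enlarged picture, where 524.6 is expected.
- The cap looked upright and centred, and the gripper was open and clear of everything. Bystanders seen in those pictures looked unmoved; I took no final measurement of all of them.

**Disagreements:** the top camera and the wrist camera differed by 2–4 mm, so I placed by the wrist camera, corrected for its offset from the grip. At the stop the tool still followed a 0.5° command while the torque rose only to 0.5 Nm. I therefore took it as home from torque and height together, not from a hard block.

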